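# Refit the hob knob and hold it pushed in

## Robot

A 7-joint arm with a two-finger parallel gripper is mounted at the origin on the work surface. World frame = base frame: x ahead of the robot, y to its left, z up, the work surface at z = 0. Lengths are in m, angles in degrees, forces in N, time in s.
With the tool pointing down it reaches from about 0.35 to 0.9 m from the base axis. Payload 8.1 kg.
Tool frame: the origin (TCP) lies midway between the tips of the shut fingers; the grasp point (between the pads) lies 19 mm behind it; y points along the fingers, x is the direction in which the jaws open and shut, and the axes are right-handed (so a half turn about y gives the same grasp; the last joint's range is limited). The gripper opens to 85 mm and grips with 20 to 120 N. Pads are 22 mm wide; open, the fingers measure 114 mm over their backs; the gripper's body (76 mm by 85 mm) begins 54 mm behind the grasp point. The pads swing forward as they close: fully open they stand 13 mm farther back than shut.
Start: joints at [-5.879, 24.895, 1.432, 90.138, -0.665, 64.973, -4.303], TCP at [0.625, -0, 0.231] pointing down, gripper open.
Joint ranges: [-149.89, 149.89], [-25.12, 119.58], [-72.63, 75.52], [4.76, 147.25], [-75.54, 255.54], [6.69, 114.76], [-157.13, 157.13]. Speed limits (degrees/s): [127.2, 127.2, 172.46, 172.46, 180, 180, 180].

## Interface

Orientations are given as [roll, pitch, yaw] about the fixed x, y, z axes, in that order (R = Rz(yaw) Ry(pitch) Rx(roll)).
In Python, from cell import r gives the robot as it stands. The module is installed in compiled form; this text tells all that it offers.
- The arm moves only by the tool jog_arm, never from a script. Its argument "steps" is a list of rows, each an object with "travel": the shift along the tool's x, y, z in m, a list of three; "rotation": the turn, a rotation vector about the tool's x, y, z in degrees, a list of three; "gripper": the finger opening in m, from 0 to 0.0854. A call has 1 to 12 rows; each row is the pose to reach, as a shift and turn from the pose measured when the call began, along the tool's axes at that moment; what a row does not reach only later rows make up. A row lasts 1/8 s, in which the tool goes at most 62.5 mm and 10.7 degrees, less where a joint would pass 70% of its speed; a pose out of reach is approached as far as the arm can. A call with a gripper value outside its range is refused whole. The fingers move at their own pace and stop on an object; "squeeze" is the grip in N (left out, the last holds). Time passes only in rows, so rows that repeat a pose let the fingers close. It gives the time, the measured TCP pose, the force and the opening at its end, in the units of the state.
- r.state(): the state, without advancing time (a new reading comes with each control period).
- r.read_camera(name): name is "scene" or "side" or "wrist"; returns the picture (384x512x3 uint8, red, green, blue); there is no depth.
- r.get_calibration(name): a dict with "mtx" (3x3 intrinsics, pixels), "dist_coeffs" ([k1, k2, p1, p2, k3] as OpenCV has them; the pictures are not rectified), "R" (3x3) and "t" (3): a world point X has camera coordinates R X + t. Camera axes: x right, y down, z forward; pixel columns grow to the right and rows downward; lengths in m; the calibration is good to about 2 mm. A picture is of the moment at which its call begins: read the wrist's pose just before it. get_calibration takes no time and is no camera call; for the wrist camera it gives the pose at the moment of the call.
- r.job_done(): hands the job in, once; it reports no verdict.
Trained networks look in the newest picture that a camera, given by its name, has taken for a name from the list of things; names that differ only in an ending like _2 or _b are one class to them, and where a whole thing is asked for, a point or a joint stands for the part that bears it (a point fixed in the world has none). Each returns a list of dicts, best first, with "score" (0 to 1); they miss things now and then, are a little off and sometimes report something else, mostly with a low value. They report only what shows in the picture. A call takes as long as a camera call.
- r.spot_in(query, camera): "point" ([x, y, z] in m, in the coordinates of the camera as it stood for that picture, good to about 4 mm: the middle of the surface that is visible of it).
- r.masks_of(query, camera): "pixels" (384x512 bool, what is visible of it).
- r.pinpoint(query, camera): "point" ([x, y, z] in m, in the coordinates of the camera as it stood for that picture, good to about 4 mm: a listed point, or the origin of a listed thing).
The state is a dict: "time_s": time; "joint_positions": joint angles; "dq": joint speeds; "joint_torque": joint torques, N m; "eef_pos": TCP position; "eef_rot": TCP orientation; "wrist_force": force on the tool from outside, world axes, zero at the start; "moment": the same for the moment, N m; "width": opening from 0.0 (shut) to 1.0 (fully open).
Only numpy, scipy, OpenCV 4.12 (cv2) and the standard library are available. Lean on these libraries where they do the work, as an engineer would, in place of code of your own. Each camera call takes 0.05 s, during which the arm holds its last target.

## Task

Clear the two paper wads off the hob's control deck into the grey waste caddy, and let go of them there. Then take the loose black knob, turn it so that the flat in its bore matches the flat of the bare D-shaped spindle, push it fully home on the spindle, and push on against the spindle's spring until it is pushed in to its stop; finish while still holding the knob pushed in, without letting go. Leave the pan, crockery and other things standing where they are.

Things in the scene. Friction and masses are not known exactly. Their poses are not given: they have to be found in the camera images.
- knob_center (a point): Loose black cooker knob, upright, bore down, 44 mm high, 40 to 85 g: 12-sided skirt 49 mm across, 20 mm high; on it a grip bar 16 mm wide (y), 52 mm long (x), 24 mm high, best gripped across. Point: on its axis, 22 mm above its underside (2 mm over the skirt's top). z up; +x along the bar to its pointed nose with the white line, the side where the bore has its flat.
- knob_socket (a point): Closed end of the knob's bore, on its axis, 16 mm above its underside, 6 mm below knob_center; same axes. The bore is open below, radius 8 mm, 16 mm deep, with a flat 5 mm from the axis on the +x side. With the knob fully home this point meets spindle_tip.
- knob: The knob itself, origin at the centre of its underside, same axes as knob_center.
- spindle_tip (a point): Top centre of the bare upright brass D-spindle: radius 7 mm, flat 4 mm from the axis on its +x side, tip chamfered 1.5 mm. z up. Tip 86 mm above the counter, 26 mm above the steel deck. It does not turn. It is the left or the right control; the other already wears a knob. The knob goes on only with its +x the same way as the spindle's, within about 0.15 rad.
- spindle (a joint): How far the spindle is pushed down, in m: 0 free, 0.006 at its stop. Sprung: 4 N starts it, 10 N holds it at the stop. At the stop the home knob's underside is 64 mm above the counter (4 mm over the deck).
- wad1_center (a point): First wad of crumpled white paper, stiff, about 36 mm across and 32 mm high, 10 to 17 g, on the deck about 55 mm from the spindle on one side; the point is its middle, 16 mm above its underside. Axes mean nothing.
- wad2_center (a point): Second wad, the same, on the other side of the spindle.
- wad1: The first wad, origin at its underside.
- wad2: The second wad, origin at its underside.
- caddy: Fixed grey open waste caddy on the counter, 150 x 150 mm outside, 100 mm high, walls and floor 5 mm; origin at the centre of its underside, axes along its walls.
- hob: Fixed two-burner hob: 360 mm (x) by 440 mm (y), 60 mm high, origin at the centre of its underside. The bare control deck is its 160 mm nearest the robot (-x); the pan supports beyond reach 100 mm above the counter. The knob already fitted on it stands 114 mm above the counter.
- pot: Bystander, to be left alone: shallow aluminium pan, 120 mm wide without its two handles, 50 mm high, on the hob's rear pan support; origin at its underside.
- mug: Bystander, to be left alone: white mug, 90 mm high; origin at its underside.
- tumbler: Bystander, to be left alone: glass tumbler, 100 mm high; origin at its underside.
- jar: Bystander, to be left alone: lidded jar, 110 mm high; origin at its underside.
- salt: Bystander, to be left alone: white salt shaker, 74 mm high; origin at its underside.
- spoon: Bystander, to be left alone: spoon lying flat; origin at its underside.
- sponge: Bystander, to be left alone: yellow sponge 60 x 90 x 28 mm; origin at its underside.

How it is judged (in metres and radians):
On the way, in this order (a step that is already met when the one before it is completed fails the run):
1. both paper wads lie in the caddy, let go (x of wad1_center in the frame of caddy between -0.072 and 0.072 m and y of wad1_center in the frame of caddy between -0.072 and 0.072 m and z of wad1_center in the frame of caddy between 0 and 0.085 m and x of wad2_center in the frame of caddy between -0.072 and 0.072 m and y of wad2_center in the frame of caddy between -0.072 and 0.072 m and z of wad2_center in the frame of caddy between 0 and 0.085 m and contact force between each of wad1, wad2 and the fingers below 0.1 N), for 0.2 s.
2. the knob is home on the spindle and pushed in, held by the fingers (z of knob_socket in the frame of spindle_tip below 0.004 m and horizontal distance between knob_socket and spindle_tip below 0.004 m and angle between the x axis of knob_socket and the x axis of spindle_tip, either way round below 0.25 rad and angle between knob_socket's own z axis and vertical below 0.2 rad and value of joint spindle above 0.0035 m and contact force between knob and the fingers above 2 N), for 0.3 s.
At the end, for the whole second after the job is handed in: Through the last second both wads are inside the caddy; the knob is home on the spindle (bore end within 4 mm of the tip, flats aligned, upright within 0.2 rad), the spindle is pushed in more than 3.5 of its 6 mm, and the fingers press on the knob with over 2 N (all of step 2 and x of wad1_center in the frame of caddy between -0.072 and 0.072 m and y of wad1_center in the frame of caddy between -0.072 and 0.072 m and z of wad1_center in the frame of caddy between 0 and 0.085 m and x of wad2_center in the frame of caddy between -0.072 and 0.072 m and y of wad2_center in the frame of caddy between -0.072 and 0.072 m and z of wad2_center in the frame of caddy between 0 and 0.085 m); the arm keeps its last pose, push and grip.
It fails at once if the pan, mug, tumbler, jar, salt shaker, spoon or sponge is moved by more than 30 mm (distance of any of pot, mug, tumbler, jar, salt, spoon, sponge from where it was at the start of the episode above 0.03 m).
It also fails if it takes over 72 s, if anything falls off the work surface, if the arm or the gripper's body presses on something with over 40 N, if the wrist force passes 120 N, or if a joint passes its speed limit or range.

## Working session

There is one attempt and no reset: what is moved stays moved. The work goes in short steps, Python scripts to look and compute and a tool call to move; the robot and the scene stay as the last step left them, time stands still between calls to the robot, and variables do not carry over. Pictures are saved under pics/ and viewed, and the job is handed in when it is done.

Besides the shell and the picture viewer there is one more tool, called after ">>>" as name(argument=value, ...), one argument or row to a line, values as JSON. jog_arm: Moves the arm, as the interface text tells. Its arguments: {"type":"object","properties":{"steps":{"type":"array","items":{"type":"object","properties":{"travel":{"type":"array","items":{"type":"number"}},"rotation":{"type":"array","items":{"type":"number"}},"gripper":{"type":"number"}}}},"squeeze":{"type":"number"}},"required":["steps"]}

```bash
mkdir -p pics
python3 - <<'E'
from cell import r
import cv2,numpy as np
print(r.state())
for n in ["scene","side","wrist"]:
    im=r.read_camera(n); cv2.imwrite(f"pics/{n}0.png",im[:,:,::-1])
    c=r.get_calibration(n); C=-np.array(c["R"]).T@np.array(c["t"]); print(n,C.round(3),np.array(c["R"]).round(2).tolist())
E
```

```text
{'time_s': 0.0, 'joint_positions': array([-5.87908321, 24.93861118,  1.43373017, 90.19265661, -0.6643069 ,
       64.97307635, -4.30481694]), 'dq': array([ 0.05008454, -0.02315275,  0.01445697, -0.00123602, -0.01284091,
       -0.02105082,  0.05015869]), 'joint_torque': array([ 8.97134169e-05, -6.70461059e+01,  1.02531374e+00, -3.16203833e+01,
        1.55155628e-02,  1.25530543e-02, -1.11555586e-06]), 'eef_pos': array([ 6.24462439e-01, -8.50981905e-05,  2.30479154e-01]), 'eef_rot': array([-9.00102125e+01,  9.54932617e-02, -7.89197184e-03]), 'wrist_force': array([ 0.15798863,  0.29438537, -0.36863   ]), 'moment': array([-0.02518766, -0.04650463, -0.00438101]), 'width': 1.0009300581069447}
scene [1.342 0.409 1.559] [[-0.43, 0.9, -0.01], [0.78, 0.37, -0.5], [-0.45, -0.22, -0.86]]
side [ 0.112 -0.731  1.077] [[0.87, -0.49, 0.01], [-0.36, -0.66, -0.66], [0.33, 0.57, -0.75]]
wrist [0.624 0.074 0.373] [[1.0, -0.0, -0.0], [-0.0, -0.96, 0.29], [-0.0, -0.29, -0.96]]
```

View images.

View pics/scene0.png

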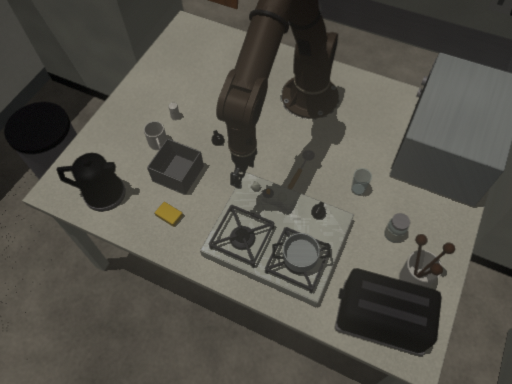

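View pics/side0.png

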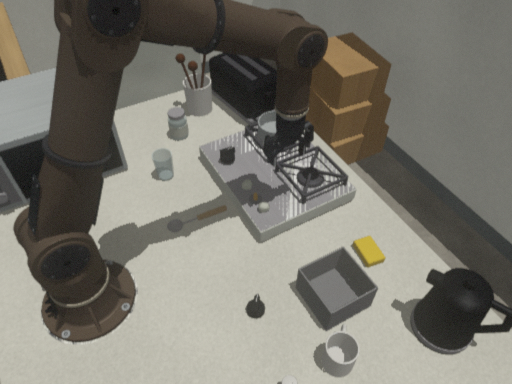

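View pics/wrist0.png

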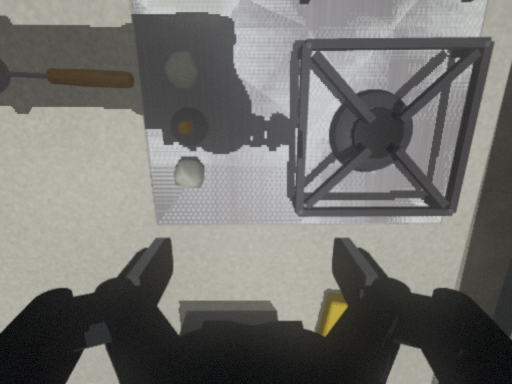

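```bash
cat > h.py <<'E'
from cell import r
import cv2,numpy as np
from scipy.spatial.transform import Rotation as Ro
def world(p,c):
    return np.array(c["R"]).T@(np.array(p)-np.array(c["t"]))
def pins(cam,names,f="pinpoint"):
    c=r.get_calibration(cam)
    for n in names:
        try: res=getattr(r,f)(n,cam)
        except Exception as e: print(n,e); continue
        print(cam,n,[(round(d["score"],2),world(d["point"],c).round(3).tolist()) for d in res[:3]])
def onplane(uv,z,c):
    u=cv2.undistortPoints(np.array(uv,float).reshape(-1,1,2),np.array(c["mtx"]),np.array(c["dist_coeffs"])).reshape(-1,2)
    d=np.c_[u,np.ones(len(u))]@np.array(c["R"]); C=-np.array(c["R"]).T@np.array(c["t"])
    return C+d*((z-C[2])/d[:,2])[:,None]
def proj(X,c):
    return cv2.projectPoints(np.array(X,float).reshape(-1,1,3),cv2.Rodrigues(np.array(c["R"]))[0],np.array(c["t"],float),np.array(c["mtx"]),np.array(c["dist_coeffs"]))[0].reshape(-1,2)
E
python3 - <<'E'
from h import *
for cam in ["scene","side"]:
    pins(cam,["knob_center","spindle_tip","wad1_center","wad2_center","caddy","hob"])
print(r.state()["time_s"])
E
```

```text
scene knob_center [(0.55, [0.385, -0.252, 0.019])]
scene spindle_tip []
scene wad1_center [(0.45, [0.553, 0.112, 0.08]), (0.17, [0.342, -0.469, 0.005])]
scene wad2_center [(0.71, [0.553, 0.113, 0.082]), (0.54, [0.55, 0.006, 0.076]), (0.35, [0.361, 0.348, -0.001])]
scene caddy [(0.76, [0.592, -0.32, -0.003])]
scene hob [(0.67, [0.677, 0.155, 0.003])]
side knob_center [(0.9, [0.38, -0.249, 0.023])]
side spindle_tip [(0.44, [0.553, 0.055, 0.085])]
side wad1_center [(0.47, [0.553, 0.113, 0.077])]
side wad2_center [(0.46, [0.551, -0.0, 0.077])]
side caddy [(0.83, [0.588, -0.321, 0.007])]
side hob [(0.75, [0.68, 0.16, 0.001])]
0.75
```

Run:
```python
from h import *
r.read_camera("wrist")
pins("wrist",["spindle_tip","wad1_center","wad2_center"])
pins("side",["mug","salt","tumbler","sponge","spoon"])
```

```text
wrist spindle_tip [(0.72, [0.552, 0.052, 0.089])]
wrist wad1_center [(0.59, [0.552, 0.116, 0.078])]
wrist wad2_center [(0.73, [0.554, 0.001, 0.074]), (0.37, [0.552, 0.002, 0.057])]
side mug [(0.79, [0.495, -0.471, 0.006]), (0.57, [0.38, -0.251, 0.026])]
side salt [(0.34, [0.552, 0.054, 0.083])]
side tumbler [(0.96, [0.358, 0.349, -0.001])]
side sponge [(0.96, [0.769, -0.255, -0.003])]
side spoon []
```

>>> jog_arm(
  steps=[
    {"travel": [-0.036,0.02,0.056],"gripper": 0.065},
    {"travel": [-0.072,0.05,0.112],"gripper": 0.065},
    {"travel": [-0.072,0.09,0.112],"gripper": 0.065},
    {"travel": [-0.072,0.09,0.112],"gripper": 0.065},
  ],
)

```text
$.steps[0]: bad value
```

Run:
```python
from h import *
s=r.state();print(s["time_s"],s["eef_pos"],s["eef_rot"],s["width"])
im=r.read_camera("wrist");cv2.imwrite("pics/w1.png",im[:,:,::-1])
pins("wrist",["spindle_tip","wad1_center"])
```

```text
1.2 [ 6.25012976e-01 -6.31211713e-05  2.31312510e-01] [-9.00033923e+01 -1.47658340e-03 -6.80279651e-03] 1.0031622912140121
wrist spindle_tip [(0.76, [0.552, 0.054, 0.089])]
wrist wad1_center [(0.86, [0.551, 0.116, 0.078]), (0.53, [0.556, 0.0, 0.076])]
```

View pics/w1.png

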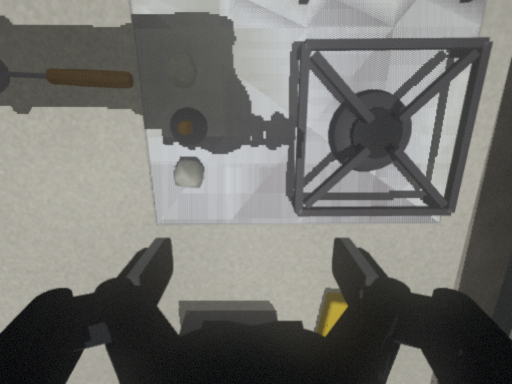

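The picture has wads at about (183,68) and (188,172), with the brass spindle at (186,127). The move was refused because each row needs a rotation, so I'll resend it.

>>> jog_arm(
  steps=[
    {"travel": [-0.036,0.02,0.056],"rotation": [0,0,0],"gripper": 0.065},
    {"travel": [-0.072,0.05,0.114],"rotation": [0,0,0],"gripper": 0.065},
    {"travel": [-0.072,0.09,0.114],"rotation": [0,0,0],"gripper": 0.065},
    {"travel": [-0.072,0.09,0.114],"rotation": [0,0,0],"gripper": 0.065},
  ],
)

```text
time_s: 1.85
eef_pos: [0.5501, 0.1149, 0.1389]
eef_rot: [-90.1, 0.4, 0.2]
wrist_force: [0.6, -0.5, 0.7]
width: 0.763
```

Run:
```python
from h import *
s=r.state();print(s["time_s"],s["eef_pos"],s["eef_rot"],s["width"])
im=r.read_camera("wrist");cv2.imwrite("pics/w2.png",im[:,:,::-1])
pins("wrist",["spindle_tip","wad1_center"])
```

```text
1.85 [0.55006034 0.11486367 0.13892064] [-90.07430266   0.35113743   0.17602896] 0.7629782546914984
wrist spindle_tip [(0.7, [0.556, 0.053, 0.094]), (0.67, [0.555, 0.112, 0.077])]
wrist wad1_center [(0.82, [0.553, 0.115, 0.079])]
```

View pics/w2.png

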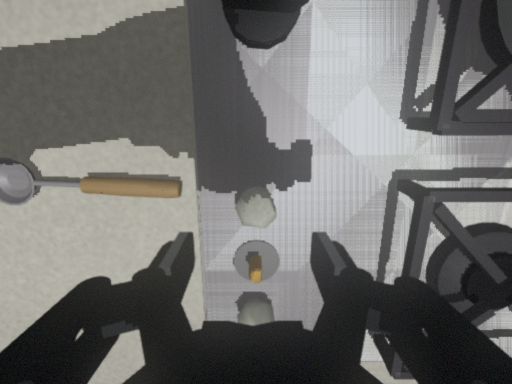

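Wad 1 is at (256,207), the spindle at (255,268) between the fingers, and the other knob at (262,15). Going down.

>>> jog_arm(
  steps=[
    {"travel": [0.001,0.04,0],"rotation": [0,0,0],"gripper": 0.065},
    {"travel": [0.002,0.075,0],"rotation": [0,0,0],"gripper": 0.065},
    {"travel": [0.002,0.075,0],"rotation": [0,0,0],"gripper": 0.065},
    {"travel": [0.002,0.075,0],"rotation": [0,0,0],"gripper": 0.02},
    {"travel": [0.002,0.075,0],"rotation": [0,0,0],"gripper": 0.02},
    {"travel": [0.002,0.075,0],"rotation": [0,0,0],"gripper": 0.02},
    {"travel": [0.002,0.075,0],"rotation": [0,0,0],"gripper": 0.02},
  ],
  squeeze=25,
)

```text
time_s: 2.88
eef_pos: [0.5588, 0.1126, 0.0702]
eef_rot: [-90.0, -0.4, -0.1]
wrist_force: [0.7, -1.6, 7.5]
width: 0.368
```

>>> jog_arm(
  steps=[
    {"travel": [0,-0.05,0],"rotation": [0,0,0],"gripper": 0.02},
    {"travel": [0,-0.1,0],"rotation": [0,0,0],"gripper": 0.02},
    {"travel": [0.005,-0.11,-0.04],"rotation": [0,0,0],"gripper": 0.02},
    {"travel": [0.01,-0.11,-0.09],"rotation": [0,0,0],"gripper": 0.02},
    {"travel": [0.015,-0.11,-0.14],"rotation": [0,0,0],"gripper": 0.02},
    {"travel": [0.02,-0.11,-0.19],"rotation": [0,0,0],"gripper": 0.02},
    {"travel": [0.025,-0.11,-0.24],"rotation": [0,0,0],"gripper": 0.02},
    {"travel": [0.03,-0.11,-0.29],"rotation": [0,0,0],"gripper": 0.02},
    {"travel": [0.03,-0.11,-0.34],"rotation": [0,0,0],"gripper": 0.02},
    {"travel": [0.03,-0.11,-0.39],"rotation": [0,0,0],"gripper": 0.02},
    {"travel": [0.031,-0.11,-0.42],"rotation": [0,0,0],"gripper": 0.02},
    {"travel": [0.031,-0.11,-0.433],"rotation": [0,0,0],"gripper": 0.02},
  ],
)

```text
time_s: 4.38
eef_pos: [0.5877, -0.3229, 0.1814]
eef_rot: [-90.0, -0.4, -0.3]
wrist_force: [0.3, -0.3, 1.0]
width: 0.367
```

Run:
```python
from h import *
s=r.state();print(s["time_s"],s["eef_pos"],s["eef_rot"],s["width"])
im=r.read_camera("wrist");cv2.imwrite("pics/w3.png",im[:,:,::-1])
im=r.read_camera("side");cv2.imwrite("pics/s3.png",im[:,:,::-1])
```

```text
4.375 [ 0.5876857  -0.32290208  0.18136925] [-90.04972373  -0.4284476   -0.28630193] 0.36665921926564915
```

View pics/w3.png

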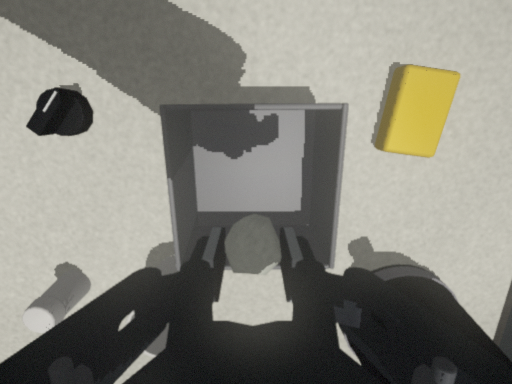

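View pics/s3.png

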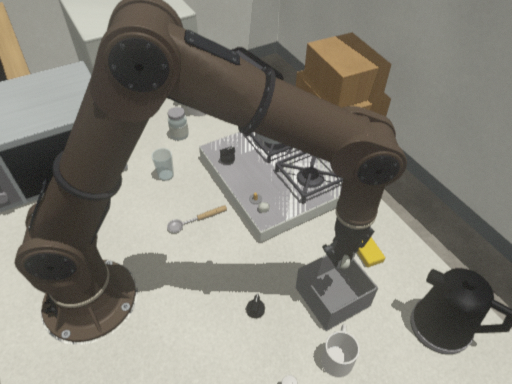

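Run:
```python
from h import *
c=r.get_calibration("wrist")
print(onplane([[162,105],[347,104],[335,268],[180,268]],0.1,c).round(3))
```

```text
[[ 0.518 -0.244  0.1  ]
 [ 0.663 -0.244  0.1  ]
 [ 0.665 -0.391  0.1  ]
 [ 0.52  -0.39   0.1  ]]
```

Wad 1 is held at (253,243), centred over the caddy, whose rim corners work out to a centre of (0.592,-0.317). Lowering and releasing.

>>> jog_arm(
  steps=[
    {"travel": [0.004,0.05,-0.008],"rotation": [0,0,0],"gripper": 0.02},
    {"travel": [0.004,0.1,-0.012],"rotation": [0,0,0],"gripper": 0.02},
    {"travel": [0.004,0.115,-0.012],"rotation": [0,0,0],"gripper": 0.02},
    {"travel": [0.004,0.115,-0.012],"rotation": [0,0,0],"gripper": 0.06},
    {"travel": [0.004,0.115,-0.012],"rotation": [0,0,0],"gripper": 0.06},
    {"travel": [0.004,0.115,-0.012],"rotation": [0,0,0],"gripper": 0.06},
    {"travel": [0.004,0.06,-0.01],"rotation": [0,0,0],"gripper": 0.06},
    {"travel": [0.004,0.0,-0.0],"rotation": [0,0,0],"gripper": 0.06},
    {"travel": [0.0,0.0,0.05],"rotation": [0,0,0],"gripper": 0.06},
    {"travel": [-0.01,0.0,0.11],"rotation": [0,0,0],"gripper": 0.065},
    {"travel": [-0.02,0.0,0.17],"rotation": [0,0,0],"gripper": 0.065},
    {"travel": [-0.035,0.0,0.23],"rotation": [0,0,0],"gripper": 0.065},
  ],
)

```text
time_s: 5.98
eef_pos: [0.554, -0.0894, 0.182]
eef_rot: [-90.0, -0.6, -0.2]
wrist_force: [0.6, 1.2, 0.3]
width: 0.763
```

Run:
```python
from h import *
s=r.state();print(s["time_s"],s["eef_pos"],s["eef_rot"],s["width"])
im=r.read_camera("side");cv2.imwrite("pics/s4.png",im[:,:,::-1])
pins("side",["wad2_center","knob_center"])
```

```text
5.975 [ 0.55399789 -0.08940529  0.18198284] [-90.00612049  -0.55769047  -0.22068755] 0.7625516986960001
side wad2_center [(0.53, [0.549, 0.003, 0.076])]
side knob_center [(0.82, [0.381, -0.254, 0.023])]
```

View pics/s4.png

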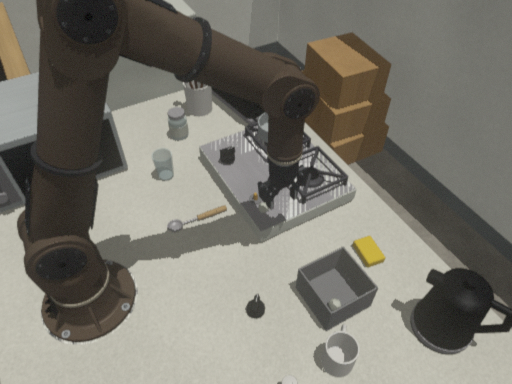

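Wad 1 lies in the caddy at (335,303). On to wad 2, stopping above it for a picture of the spindle.

>>> jog_arm(
  steps=[
    {"travel": [0,0.0,0.05],"rotation": [0,0,0],"gripper": 0.065},
    {"travel": [-0.001,0.02,0.091],"rotation": [0,0,0],"gripper": 0.065},
    {"travel": [-0.001,0.06,0.091],"rotation": [0,0,0],"gripper": 0.065},
    {"travel": [-0.001,0.06,0.091],"rotation": [0,0,0],"gripper": 0.065},
  ],
)

```text
time_s: 6.62
eef_pos: [0.5517, 0.0029, 0.1207]
eef_rot: [-90.0, -0.3, 0.1]
wrist_force: [0.2, -0.6, 0.9]
width: 0.761
```

Run:
```python
from h import *
s=r.state();print(s["time_s"],s["eef_pos"],s["eef_rot"],s["width"])
im=r.read_camera("wrist")
pins("wrist",["spindle_tip","wad2_center"])
c=r.get_calibration("wrist")
uv=proj([[0.553,0.054,0.086]],c)[0];print(uv)
x,y=uv.astype(int)
cv2.imwrite("pics/w5.png",im[:,:,::-1])
cr=im[max(0,y-40):y+40,x-50:x+50,::-1]
cr=np.clip(cr.astype(float)*1.8,0,255).astype(np.uint8)
cv2.imwrite("pics/w5c.png",cv2.resize(cr,None,fx=7,fy=7,interpolation=cv2.INTER_CUBIC)[:600])
```

```text
6.625 [0.55174152 0.00290629 0.12065152] [-89.98100237  -0.27710903   0.11036586] 0.761124679134673
wrist spindle_tip [(0.78, [0.555, 0.054, 0.092])]
wrist wad2_center [(0.62, [0.556, -0.002, 0.079])]
[250.6934646  145.27187848]
```

View pics/w5.png

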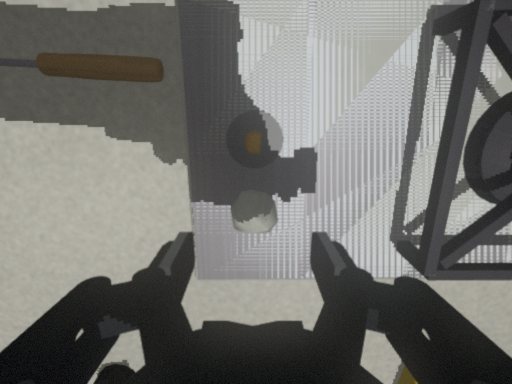

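View pics/w5c.png

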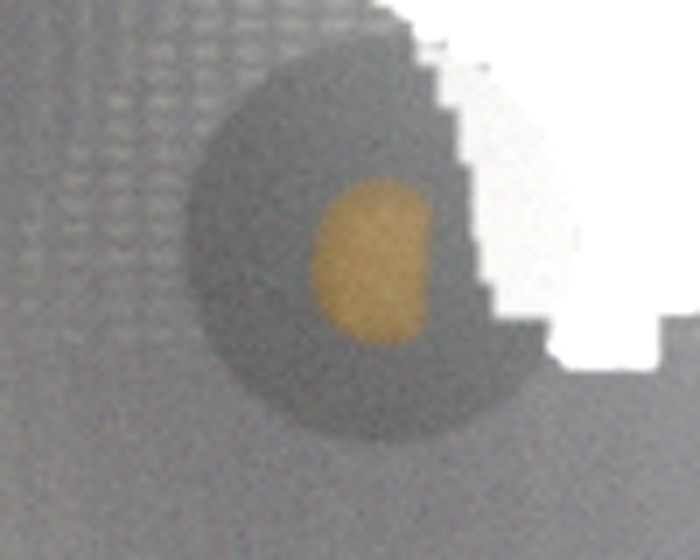

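The spindle shows clearly at (252,142), with its flat facing image right, which is about world +x. I'll fit its outline.

Run:
```python
from h import *
from scipy.optimize import minimize
im=r.read_camera("wrist");c=r.get_calibration("wrist")
hsv=cv2.cvtColor(im,cv2.COLOR_RGB2HSV)
m=(hsv[...,1]>90)&(hsv[...,0]>8)&(hsv[...,0]<28); m[:, :]&=False | m
n=np.zeros_like(m); n[100:190,200:310]=m[100:190,200:310]; m=n
ys,xs=np.nonzero(m);print(m.sum(),xs.min(),xs.max(),ys.min(),ys.max())
S=8
M=cv2.resize(m[100:190,200:310].astype(np.uint8),None,fx=S,fy=S,interpolation=cv2.INTER_NEAREST)
def D(rad,f):
    t=np.linspace(0,2*np.pi,180);x=rad*np.cos(t);x=np.minimum(x,f);return np.c_[x,rad*np.sin(t)]
def sil(p):
    X=[]
    for rad,f,z in [(.0055,.0025,.086),(.007,.004,.0845),(.007,.004,.062)]:
        d=D(rad,f);ca,sa=np.cos(p[2]),np.sin(p[2])
        X.append(np.c_[p[0]/1e3+ca*d[:,0]-sa*d[:,1],p[1]/1e3+sa*d[:,0]+ca*d[:,1],np.full(len(d),z)])
    uv=proj(np.vstack(X),c)
    h=cv2.convexHull(((uv+.5-[200,100])*S).astype(np.float32)).astype(int)
    o=np.zeros_like(M);cv2.fillPoly(o,[h],1);return o
f=lambda p:1-(sil(p)&M).sum()/(sil(p)|M).sum()
best=min((minimize(f,[553,54,a],method="Nelder-Mead",options=dict(initial_simplex=[[553,54,a],[556,54,a],[553,57,a],[553,54,a+.3]])) for a in [-.3,0,.3]),key=lambda q:q.fun)
print(best.x,best.fun,np.degrees(best.x[2]))
```

```text
284 241 256 131 152
[5.52963391e+02 5.60198423e+01 1.09551875e-02] 0.14651807965392394 0.6276860061960251
```

>>> jog_arm(
  steps=[
    {"travel": [0.001,0.04,-0.002],"rotation": [0,0,0],"gripper": 0.065},
    {"travel": [0.001,0.056,-0.002],"rotation": [0,0,0],"gripper": 0.065},
    {"travel": [0.001,0.056,-0.002],"rotation": [0,0,0],"gripper": 0.065},
    {"travel": [0.001,0.056,-0.002],"rotation": [0,0,0],"gripper": 0.02},
    {"travel": [0.001,0.056,-0.002],"rotation": [0,0,0],"gripper": 0.02},
    {"travel": [0.001,0.056,-0.002],"rotation": [0,0,0],"gripper": 0.02},
    {"travel": [0.001,0.056,-0.002],"rotation": [0,0,0],"gripper": 0.02},
    {"travel": [0.001,0.0,-0.002],"rotation": [0,0,0],"gripper": 0.02},
    {"travel": [0.001,-0.05,-0.002],"rotation": [0,0,0],"gripper": 0.02},
  ],
)

```text
time_s: 7.95
eef_pos: [0.5548, 0.0008, 0.1759]
eef_rot: [-89.9, -0.7, 0.0]
wrist_force: [0.1, 0.8, -0.2]
width: 0.373
```

>>> jog_arm(
  steps=[
    {"travel": [0.005,0,-0.05],"rotation": [0,0,0],"gripper": 0.02},
    {"travel": [0.01,0,-0.1],"rotation": [0,0,0],"gripper": 0.02},
    {"travel": [0.02,0,-0.15],"rotation": [0,0,0],"gripper": 0.02},
    {"travel": [0.03,0,-0.2],"rotation": [0,0,0],"gripper": 0.02},
    {"travel": [0.037,0,-0.25],"rotation": [0,0,0],"gripper": 0.02},
    {"travel": [0.037,0,-0.295],"rotation": [0,0,0],"gripper": 0.02},
    {"travel": [0.037,0.04,-0.3],"rotation": [0,0,0],"gripper": 0.02},
    {"travel": [0.037,0.08,-0.3],"rotation": [0,0,0],"gripper": 0.02},
    {"travel": [0.037,0.095,-0.3],"rotation": [0,0,0],"gripper": 0.02},
    {"travel": [0.037,0.095,-0.3],"rotation": [0,0,0],"gripper": 0.02},
  ],
)

```text
time_s: 9.2
eef_pos: [0.593, -0.2987, 0.0809]
eef_rot: [-89.9, -0.6, 0.1]
wrist_force: [-0.5, 0.5, -0.2]
width: 0.375
```

>>> jog_arm(
  steps=[
    {"travel": [0,0,0],"rotation": [0,0,0],"gripper": 0.06},
    {"travel": [0,0,0],"rotation": [0,0,0],"gripper": 0.06},
    {"travel": [0,0,0],"rotation": [0,0,0],"gripper": 0.06},
    {"travel": [0,-0.06,0],"rotation": [0,0,0],"gripper": 0.06},
    {"travel": [0,-0.12,0],"rotation": [0,0,0],"gripper": 0.06},
    {"travel": [-0.05,-0.13,0],"rotation": [0,0,0],"gripper": 0.06},
    {"travel": [-0.1,-0.13,0.0],"rotation": [0,0,0],"gripper": 0.06},
    {"travel": [-0.15,-0.13,0.0],"rotation": [0,0,0],"gripper": 0.06},
    {"travel": [-0.19,-0.13,0],"rotation": [0,0,0],"gripper": 0.06},
    {"travel": [-0.19,-0.13,0],"rotation": [0,0,0],"gripper": 0.06},
  ],
)

```text
time_s: 10.45
eef_pos: [0.3987, -0.2997, 0.2095]
eef_rot: [-89.9, -0.6, -0.1]
wrist_force: [-0.8, -0.7, 0.9]
width: 0.701
```

Run:
```python
from h import *
s=r.state();print(s["time_s"],s["eef_pos"],s["eef_rot"],s["width"])
im=r.read_camera("scene");cv2.imwrite("pics/sc6.png",im[:,:,::-1])
pins("scene",["wad1_center"])
im=r.read_camera("side");cv2.imwrite("pics/s6.png",im[:,:,::-1])
pins("side",["wad1_center"])
im=r.read_camera("wrist");cv2.imwrite("pics/w6.png",im[:,:,::-1])
pins("wrist",["knob_center","knob_socket"])
```

```text
10.45 [ 0.39871861 -0.299685    0.20952473] [-89.91764381  -0.61126404  -0.12396629] 0.7005133274865167
scene wad1_center [(0.64, [0.572, -0.349, 0.025]), (0.21, [0.347, -0.473, 0.002])]
side wad1_center [(0.72, [0.594, -0.327, 0.017]), (0.41, [0.569, -0.352, 0.025])]
wrist knob_center [(0.83, [0.382, -0.251, 0.022]), (0.19, [0.38, -0.251, -0.001])]
wrist knob_socket [(0.76, [0.385, -0.259, 0.012])]
```

View pics/w6.png

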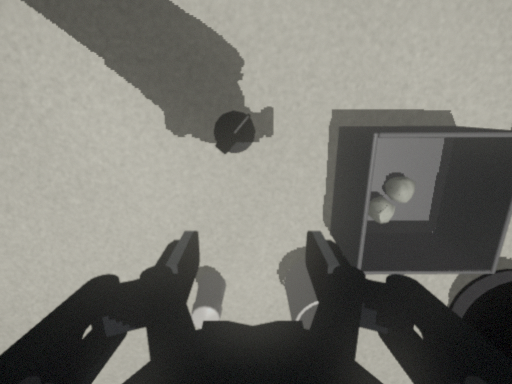

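View pics/s6.png

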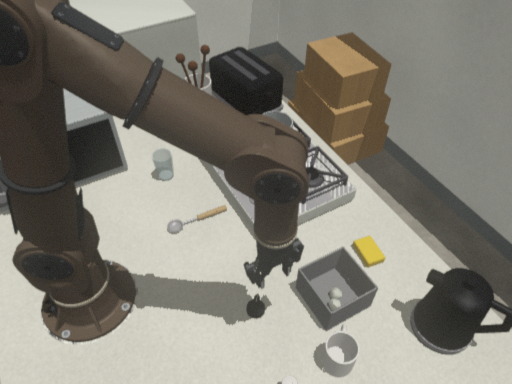

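Both wads lie in the caddy at (399,188) and (378,208). The knob is at (235,132), and I'll zoom in on it.

Run:
```python
from h import *
im=r.read_camera("wrist")
cr=im[90:175,180:290,::-1]
cr=np.clip(cr.astype(float)*2.5,0,255).astype(np.uint8)
cv2.imwrite("pics/w6c.png",cv2.resize(cr,None,fx=7,fy=7,interpolation=cv2.INTER_CUBIC))
```

```text
(no output)
```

View pics/w6c.png

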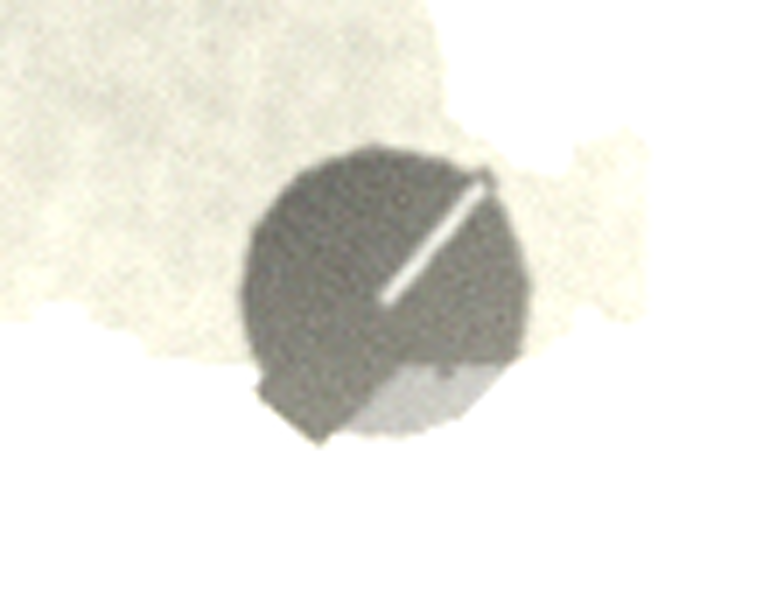

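Run:
```python
from h import *
c=r.get_calibration("wrist")
P=onplane((np.array([[385,300],[485,180],[258,388],[320,443],[490,168]])+.0)/7+[179.5,89.5],0.044,c)
print(P.round(4)); d=P[1]-P[0];print(np.degrees(np.arctan2(d[1],d[0])))
bc=(P[2]+P[3])/2; d=P[4]-bc;print(np.degrees(np.arctan2(d[1],d[0])), np.linalg.norm(d)); d=P[3]-P[2];print(np.degrees(np.arctan2(d[1],d[0]))+90, np.linalg.norm(d))
print(bc+ .026*np.array([np.cos(np.radians(50)),np.sin(np.radians(50)),0]))
# skirt bottom/side outline fit
```

```text
[[ 0.3838 -0.2491  0.044 ]
 [ 0.3997 -0.2307  0.044 ]
 [ 0.3632 -0.2629  0.044 ]
 [ 0.3729 -0.2718  0.044 ]
 [ 0.4005 -0.2289  0.044 ]]
49.07616931680058
49.81588066746637 0.05025840159346716
47.635716090973816 0.01312090068807256
[ 0.3847399  -0.24742225  0.044     ]
```

The nose with the white line points to about 49° yaw, and the knob's centre is near (0.3835,-0.2495). I'll rotate to grip across the bar and hover.

>>> jog_arm(
  steps=[
    {"travel": [-0.004,0.02,0.015],"rotation": [0,10,0],"gripper": 0.05},
    {"travel": [-0.008,0.05,0.03],"rotation": [0,20,0],"gripper": 0.05},
    {"travel": [-0.012,0.08,0.045],"rotation": [0,30,0],"gripper": 0.05},
    {"travel": [-0.015,0.12,0.05],"rotation": [0,40,0],"gripper": 0.05},
    {"travel": [-0.015,0.13,0.05],"rotation": [0,41,0],"gripper": 0.05},
    {"travel": [-0.015,0.13,0.05],"rotation": [0,41,0],"gripper": 0.05},
  ],
)

```text
time_s: 11.6
eef_pos: [0.389, -0.249, 0.0786]
eef_rot: [-89.5, -0.4, -40.7]
wrist_force: [1.0, -0.1, 0.6]
width: 0.587
```

Run:
```python
from h import *
s=r.state();print(s["time_s"],s["eef_pos"],s["eef_rot"],s["width"],s["joint_positions"])
im=r.read_camera("wrist")
pins("wrist",["knob_center"])
cv2.imwrite("pics/w7.png",np.clip(im[:,:,::-1].astype(float)*2,0,255).astype(np.uint8))
```

```text
11.6 [ 0.38900409 -0.24899333  0.07864326] [-89.53744459  -0.3663702  -40.67975793] 0.5871297969526577 [ 17.90089028  21.62213246  10.64517033 123.16159096  -7.403537
  35.31934586  -6.84667305]
wrist knob_center [(0.96, [0.384, -0.25, 0.022])]
```

View pics/w7.png

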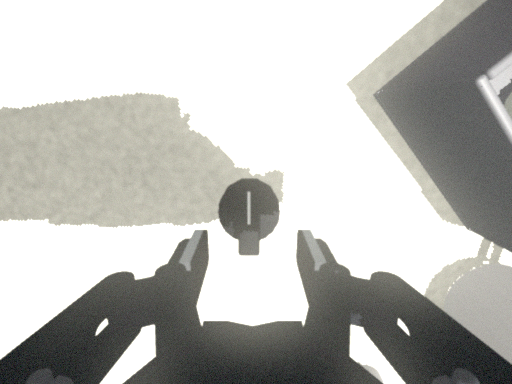

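The white line is upright at (248,207), centred between the jaws, so the grip is aligned. Descending.

>>> jog_arm(
  steps=[
    {"travel": [-0.003,0.02,-0.004],"rotation": [0,0,0],"gripper": 0.05},
    {"travel": [-0.003,0.045,-0.004],"rotation": [0,0,0],"gripper": 0.05},
    {"travel": [-0.003,0.054,-0.004],"rotation": [0,0,0],"gripper": 0.05},
    {"travel": [-0.003,0.054,-0.004],"rotation": [0,0,0],"gripper": 0.05},
    {"travel": [-0.003,0.054,-0.004],"rotation": [0,0,0],"gripper": 0.05},
  ],
)

```text
time_s: 12.32
eef_pos: [0.3861, -0.251, 0.0265]
eef_rot: [-89.5, -0.6, -40.7]
wrist_force: [0.1, -0.2, -0.4]
width: 0.585
```

>>> jog_arm(
  steps=[
    {"travel": [-0.002,0.003,0],"rotation": [0,0,0],"gripper": 0.03},
    {"travel": [-0.002,0.003,0],"rotation": [0,0,0],"gripper": 0.02},
    {"travel": [-0.002,0.003,0],"rotation": [0,0,0],"gripper": 0.005},
    {"travel": [-0.002,0.003,0],"rotation": [0,0,0],"gripper": 0.005},
    {"travel": [-0.002,0.003,0],"rotation": [0,0,0],"gripper": 0.005},
  ],
  squeeze=60,
)

```text
time_s: 12.95
eef_pos: [0.3847, -0.2496, 0.0237]
eef_rot: [-89.5, -0.6, -40.7]
wrist_force: [-0.7, 1.1, 6.1]
width: 0.171
```

Run:
```python
from h import *
s=r.state();print(s["time_s"],s["eef_pos"],s["eef_rot"],s["width"],s["wrist_force"])
im=r.read_camera("wrist")
pins("wrist",["knob_center"])
cv2.imwrite("pics/w8.png",np.clip(im[:,:,::-1].astype(float)*2,0,255).astype(np.uint8))
```

```text
12.95 [ 0.38471189 -0.24962405  0.02372503] [-89.45639218  -0.5871303  -40.7395283 ] 0.17134884655507016 [-0.66514951  1.08757906  6.09551655]
wrist knob_center [(0.8, [0.381, -0.25, 0.02])]
```

View pics/w8.png

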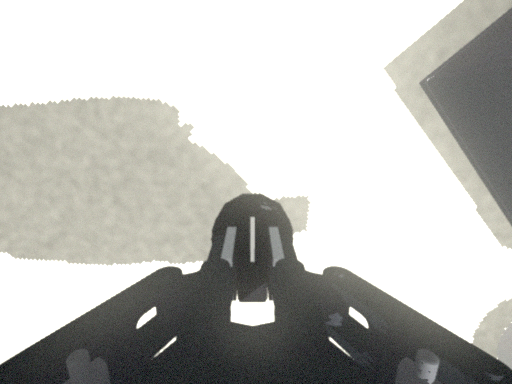

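The bar is between the pads, with the white line at (252,218–262). Lift, and measure the knob's offset from the TCP at the same time.

Run:
```python
from h import *
im=r.read_camera("wrist");c=r.get_calibration("wrist")
g=im[200:300,246:260].astype(int).sum(2)
for k in range(10,70,2): print(200+k,g[k].max(),246+g[k].argmax(),end=" | ")
P=onplane([[252.5,217],[252.5,262]],0.044,c);print(P)
s=r.state();R=Ro.from_euler("xyz",s["eef_rot"],degrees=True).as_matrix()
print((R.T@(P-s["eef_pos"]).T).T.round(4), R.round(3).tolist())
pins("wrist",["knob_center"])
cv2.imwrite("pics/w8c.png",cv2.resize(np.clip(im[180:310,190:320,::-1].astype(float)*3,0,255).astype(np.uint8),None,fx=4.5,fy=4.5,interpolation=cv2.INTER_CUBIC))
```

```text
210 141 256 | 212 144 251 | 214 141 256 | 216 185 251 | 218 304 252 | 220 305 252 | 222 301 253 | 224 300 251 | 226 300 252 | 228 308 252 | 230 302 252 | 232 297 252 | 234 306 252 | 236 296 252 | 238 299 253 | 240 297 252 | 242 300 252 | 244 296 252 | 246 295 252 | 248 292 252 | 250 293 252 | 252 292 252 | 254 293 252 | 256 300 252 | 258 292 252 | 260 285 251 | 262 136 252 | 264 96 248 | 266 104 255 | 268 99 248 | [[ 0.39896118 -0.2312936   0.044     ]
 [ 0.38288637 -0.24993331  0.044     ]]
[[-0.0009 -0.0201  0.0234]
 [-0.0009 -0.0203 -0.0012]] [[0.758, 0.014, 0.653], [-0.653, 0.001, 0.758], [0.01, -1.0, 0.009]]
wrist knob_center [(0.79, [0.385, -0.249, 0.024])]
```

View pics/w8c.png

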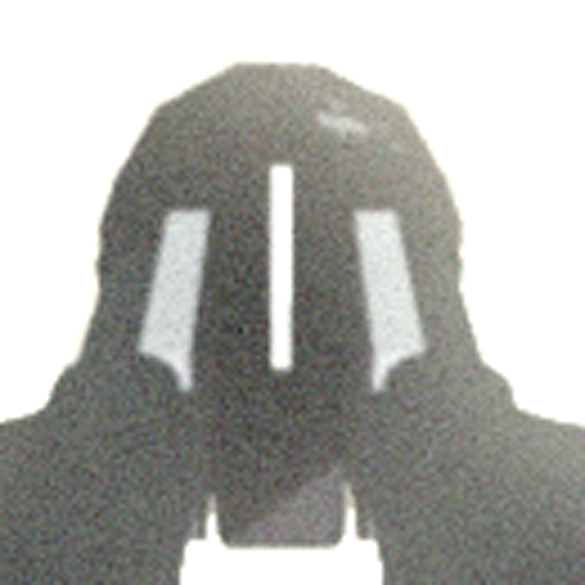

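>>> jog_arm(
  steps=[
    {"travel": [0,-0.01,0],"rotation": [0,0,0],"gripper": 0.005},
    {"travel": [0,-0.05,0],"rotation": [0,0,0],"gripper": 0.005},
    {"travel": [0,-0.1,0],"rotation": [0,0,0],"gripper": 0.005},
    {"travel": [0,-0.15,0],"rotation": [0,0,0],"gripper": 0.005},
  ],
)

```text
time_s: 13.65
eef_pos: [0.3821, -0.2496, 0.1757]
eef_rot: [-89.5, -0.6, -40.8]
wrist_force: [1.0, -0.4, -0.1]
width: 0.174
```

The knob is gripped and lifted, and its axis is about 1 mm from the TCP along the bar. Next I'll rotate to -90° yaw and stop short of the spindle to look at it with the camera above it.

>>> jog_arm(
  steps=[
    {"travel": [-0.015,0,0.04],"rotation": [0,7,0],"gripper": 0.005},
    {"travel": [-0.03,0,0.085],"rotation": [0,14,0],"gripper": 0.005},
    {"travel": [-0.045,0,0.13],"rotation": [0,21,0],"gripper": 0.005},
    {"travel": [-0.06,0,0.175],"rotation": [0,28,0],"gripper": 0.005},
    {"travel": [-0.078,0,0.22],"rotation": [0,35,0],"gripper": 0.005},
    {"travel": [-0.095,0,0.265],"rotation": [0,42,0],"gripper": 0.005},
    {"travel": [-0.109,0.0,0.307],"rotation": [0,49,0],"gripper": 0.005},
    {"travel": [-0.109,0.01,0.307],"rotation": [0,49.3,0],"gripper": 0.005},
    {"travel": [-0.109,0.01,0.307],"rotation": [0,49.3,0],"gripper": 0.005},
  ],
)

```text
time_s: 14.78
eef_pos: [0.4991, 0.0534, 0.1669]
eef_rot: [-89.3, -0.0, -90.0]
wrist_force: [-0.1, 0.2, -0.1]
width: 0.175
```

Run:
```python
from h import *
s=r.state();print(s["time_s"],s["eef_pos"],s["eef_rot"],s["width"],s["joint_positions"])
im=r.read_camera("wrist")
np.save("w9.npy",im)
pins("wrist",["knob_center","spindle_tip","knob_socket"])
cv2.imwrite("pics/w9.png",np.clip(im[:,:,::-1].astype(float)*1.8,0,255).astype(np.uint8))
```

```text
14.775 [0.49908222 0.05344363 0.16691453] [-8.93165024e+01 -3.13868715e-02 -8.99879600e+01] 0.17471290056575978 [-21.30178044  17.07661109  11.24095573 113.03842121  -4.10577183
  49.59946309 -97.90594013]
wrist knob_center [(0.63, [0.496, 0.053, 0.168])]
wrist spindle_tip [(0.58, [0.553, 0.056, 0.09]), (0.22, [0.375, 0.111, 0.001])]
wrist knob_socket [(0.95, [0.498, 0.049, 0.159]), (0.75, [0.495, 0.054, 0.167])]
```

View pics/w9.png

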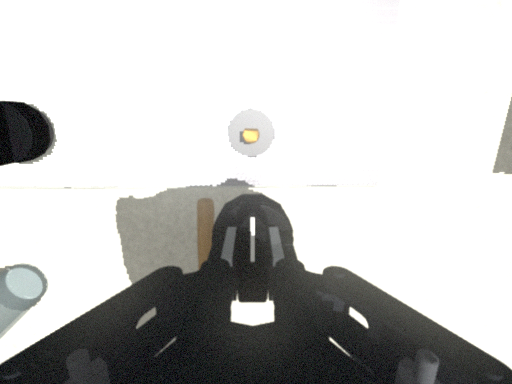

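The spindle is at (251,134), lit, with the held knob just below it at (252,240). Fitting the outline again.

```bash
cat > fit.py <<'E'
from h import *
from scipy.optimize import minimize
def D(rad,f):
    t=np.linspace(0,2*np.pi,180);x=np.minimum(rad*np.cos(t),f);return np.c_[x,rad*np.sin(t)]
def fit(im,c,u0,v0,W=30,S=8):
    cr=im[v0-W:v0+W,u0-W:u0+W].astype(float)
    b=cv2.resize((cr[...,0]-cr[...,2]).astype(np.float32),None,fx=S,fy=S,interpolation=cv2.INTER_CUBIC)
    M=(b>0.5*np.percentile(b,99)).astype(np.uint8)
    n,l,st,_=cv2.connectedComponentsWithStats(M); M=(l==1+st[1:,4].argmax()).astype(np.uint8)
    def sil(p):
        X=[]
        for rad,f,z in [(.0055,.0025,.086),(.007,.004,.0845),(.007,.004,.062)]:
            d=D(rad,f);ca,sa=np.cos(p[2]),np.sin(p[2])
            X.append(np.c_[p[0]/1e3+ca*d[:,0]-sa*d[:,1],p[1]/1e3+sa*d[:,0]+ca*d[:,1],np.full(len(d),z)])
        uv=proj(np.vstack(X),c)
        h=cv2.convexHull(((uv+.5-[u0-W,v0-W])*S).astype(np.float32)).astype(int)
        o=np.zeros_like(M);cv2.fillPoly(o,[h],1);return o
    f=lambda p:1-(sil(p)&M).sum()/(sil(p)|M).sum()
    best=min((minimize(f,[553,54,a],method="Nelder-Mead",options=dict(initial_simplex=[[553,54,a],[556,54,a],[553,57,a],[553,54,a+.3]])) for a in [-.3,0,.3]),key=lambda q:q.fun)
    vis=cv2.resize(np.clip(cr[...,::-1]*1.2,0,255).astype(np.uint8),None,fx=S,fy=S)
    for m,col in ((M,(0,255,0)),(sil(best.x),(0,0,255))):
        cv2.drawContours(vis,cv2.findContours(m,0,1)[0],-1,col,1)
    print("fit mm,mm,deg",best.x[:2].round(1),np.degrees(best.x[2]).round(1),"err",round(best.fun,3))
    return best.x,vis
E
python3 - <<'E'
from fit import *
im=np.load("w9.npy");c=r.get_calibration("wrist")
p,v=fit(im,c,251,134);cv2.imwrite("pics/f9.png",v)
# knob line
g=im[205:280,246:260].astype(int).sum(2)
print([(205+k,246+g[k].argmax(),g[k].max()) for k in range(0,75,3)])
E
```

```text
fit mm,mm,deg [554.4  54.8] 21.4 err 0.285
[(205, np.int64(259), np.int64(135)), (208, np.int64(252), np.int64(136)), (211, np.int64(258), np.int64(133)), (214, np.int64(251), np.int64(144)), (217, np.int64(252), np.int64(390)), (220, np.int64(252), np.int64(500)), (223, np.int64(252), np.int64(499)), (226, np.int64(252), np.int64(494)), (229, np.int64(252), np.int64(494)), (232, np.int64(253), np.int64(490)), (235, np.int64(253), np.int64(379)), (238, np.int64(252), np.int64(251)), (241, np.int64(252), np.int64(257)), (244, np.int64(252), np.int64(249)), (247, np.int64(252), np.int64(253)), (250, np.int64(252), np.int64(254)), (253, np.int64(251), np.int64(250)), (256, np.int64(251), np.int64(245)), (259, np.int64(252), np.int64(250)), (262, np.int64(252), np.int64(118)), (265, np.int64(255), np.int64(88)), (268, np.int64(252), np.int64(83)), (271, np.int64(249), np.int64(82)), (274, np.int64(255), np.int64(86)), (277, np.int64(256), np.int64(84))]
```

View pics/f9.png

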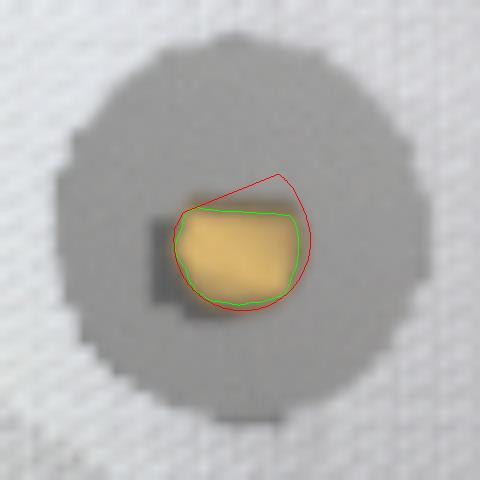

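```bash
sed -i 's/,(.007,.004,.062)\]/]/' fit.py
python3 - <<'E'
from fit import *
im=np.load("w9.npy");c=r.get_calibration("wrist")
p,v=fit(im,c,251,134);cv2.imwrite("pics/f9.png",v)
print("washer",onplane([[221+243/8-.5,104+228/8-.5]],0.061,c).round(4))
print("line",(L:=onplane([[252.3,216.5],[252.0,261.3]],0.167+.0203,c)).round(4))
s=r.state();R=Ro.from_euler("xyz",s["eef_rot"],degrees=True).as_matrix()
print((R.T@(L-s["eef_pos"]).T).T.round(4))
E
```

```text
fit mm,mm,deg [554.   54.8] -3.2 err 0.217
washer [[0.5543 0.0548 0.061 ]]
line [[0.5221 0.0536 0.1873]
 [0.4975 0.0538 0.1873]]
[[-0.0008 -0.0192  0.0224]
 [-0.001  -0.0195 -0.0022]]
```

View pics/f9.png

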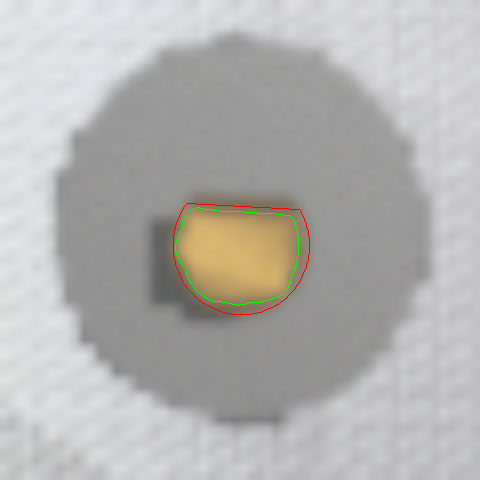

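Run:
```python
from h import *
im=np.load("w9.npy");c=r.get_calibration("wrist");s=r.state()
print([ (v,int(im[v,247:257].astype(int).sum(2).mean())) for v in range(284,312,2)])
cv2.imwrite("pics/w9c.png",cv2.resize(np.clip(im[185:315,190:320,::-1].astype(float)*3,0,255).astype(np.uint8),None,fx=4.5,fy=4.5,interpolation=cv2.INTER_CUBIC))
for v in (298,300,302): print(v,onplane([[252,v]],s["eef_pos"][2]+.0203,c).round(4))
```

```text
Traceback (most recent call last):
numpy.exceptions.AxisError: axis 2 is out of bounds for array of dimension 2
```

Run:
```python
from h import *
im=np.load("w9.npy");c=r.get_calibration("wrist");s=r.state()
print([ (v,int(im[v,247:257].mean())) for v in range(284,312,2)])
for v in (208,298,300,302): print(v,onplane([[252,v]],s["eef_pos"][2]+.0203,c).round(4))
```

```text
[(284, 24), (286, 24), (288, 25), (290, 25), (292, 25), (294, 27), (296, 27), (298, 29), (300, 27), (302, 105), (304, 154), (306, 153), (308, 156), (310, 157)]
208 [[0.5267 0.0537 0.1881]]
298 [[0.476  0.0539 0.1881]]
300 [[0.4748 0.0539 0.1881]]
302 [[0.4735 0.0539 0.1881]]
```

Run:
```python
from h import *
from scipy.optimize import least_squares
c=r.get_calibration("wrist");s=r.state()
T=lambda p,e:(Ro.from_euler("xyz",e,degrees=True).as_matrix(),np.array(p))
R1,p1=T(s["eef_pos"],s["eef_rot"])
R0,p0=T([0.39871861,-0.299685,0.20952473],[-89.91764381,-0.61126404,-0.12396629])
# cam: Xc=R X+t ; X=R1 y+p1
A=np.array(c["R"])@R1; b=np.array(c["R"])@p1+np.array(c["t"])
c0=dict(c);c0["R"]=A@R0.T;c0["t"]=b-A@R0.T@p0
obs=np.array([179.5+240/7,179.5+530/7,89.5+145/7,89.5+438/7])
t=np.arange(0,2*np.pi,np.pi/180)
def pr(q):
    X=np.vstack([np.c_[q[0]+q[2]*np.cos(t),q[1]+q[2]*np.sin(t),np.full(len(t),z)] for z in (0,.02)])
    uv=proj(X,c0);return np.array([uv[:,0].min(),uv[:,0].max(),uv[:,1].min(),uv[:,1].max()])
sol=least_squares(lambda q:(pr(q)-obs),[.384,-.25,.025],x_scale=.001)
print(sol.x.round(4),sol.fun)
q=sol.x
L=onplane((np.array([[385,300],[485,180]]))/7+[179.5,89.5],0.044,c0);print(L.round(4))
u=np.array([np.cos(np.radians(49)),np.sin(np.radians(49))]);print("axis minus line start along bar, mm",1e3*(q[:2]-L[0,:2])@u)
```

```text
[ 0.3788 -0.2525  0.0247] [ 0.11074885 -0.11104178 -0.11274431  0.11113563]
[[ 0.38   -0.2515  0.044 ]
 [ 0.396  -0.2332  0.044 ]]
axis minus line start along bar, mm -1.587289715844356
```

Run:
```python
from h import *
c=r.get_calibration("wrist");s=r.state();print(s["eef_pos"],s["eef_rot"])
im=np.load("w9.npy");g=im.mean(2)
print("col252",[(v,int(g[v,248:257].mean())) for v in range(186,202)])
for v in (200,205,210,215): print(v,[int(x) for x in g[v,205:225]],[int(x) for x in g[v,280:300]])
z0=.1669-.0237
t=np.arange(0,2*np.pi,np.pi/180)
for ax in (.4945,.496,.4975,.499):
    X=np.vstack([np.c_[ax+.0247*np.cos(t),.0538+.0247*np.sin(t),np.full(len(t),z0+z)] for z in (0,.02)])
    m=np.zeros(im.shape[:2],np.uint8);cv2.fillPoly(m,[cv2.convexHull((proj(X,c)).astype(np.float32)).round().astype(int)],1)
    print(ax,"top",np.nonzero(m[:,252])[0].min(),[(v,np.nonzero(m[v])[0].min(),np.nonzero(m[v])[0].max()) for v in (200,205,210,215)])
```

```text
[0.49990959 0.05285691 0.16780097] [-8.91996004e+01  1.28494716e-02 -9.01340711e+01]
col252 [(186, 104), (187, 118), (188, 143), (189, 134), (190, 118), (191, 103), (192, 90), (193, 79), (194, 61), (195, 49), (196, 46), (197, 45), (198, 46), (199, 46), (200, 44), (201, 44)]
200 [65, 63, 67, 69, 64, 66, 67, 74, 82, 88, 85, 85, 84, 85, 89, 87, 87, 88, 85, 82] [161, 163, 164, 161, 163, 164, 164, 163, 166, 162, 163, 162, 162, 164, 162, 160, 159, 158, 158, 159]
205 [66, 67, 67, 63, 62, 62, 64, 64, 73, 83, 86, 86, 86, 87, 87, 84, 83, 85, 72, 58] [71, 123, 156, 160, 161, 160, 160, 160, 158, 158, 160, 161, 162, 163, 165, 162, 164, 162, 162, 162]
210 [66, 63, 61, 64, 60, 66, 67, 65, 64, 77, 85, 85, 84, 84, 83, 75, 53, 41, 35, 38] [48, 52, 54, 73, 124, 156, 161, 160, 159, 156, 157, 157, 158, 160, 160, 162, 164, 166, 166, 167]
215 [63, 64, 64, 60, 56, 61, 60, 62, 63, 73, 82, 82, 72, 52, 37, 36, 42, 33, 34, 34] [56, 56, 52, 49, 47, 53, 90, 135, 159, 162, 162, 165, 165, 165, 165, 162, 160, 161, 162, 161]
0.4945 top 196 [(200, np.int64(234), np.int64(270)), (205, np.int64(227), np.int64(278)), (210, np.int64(222), np.int64(282)), (215, np.int64(219), np.int64(285))]
0.496 top 194 [(200, np.int64(230), np.int64(274)), (205, np.int64(224), np.int64(280)), (210, np.int64(221), np.int64(284)), (215, np.int64(218), np.int64(286))]
0.4975 top 191 [(200, np.int64(227), np.int64(277)), (205, np.int64(222), np.int64(282)), (210, np.int64(219), np.int64(285)), (215, np.int64(217), np.int64(287))]
0.499 top 189 [(200, np.int64(225), np.int64(279)), (205, np.int64(221), np.int64(283)), (210, np.int64(218), np.int64(286)), (215, np.int64(216), np.int64(288))]
```

The skirt fit puts the knob's axis at x=0.496 (1.5 mm behind the start of the line) and y=0.0538. The spindle is at (0.554,0.0548), yaw about -2°. Moving above it.

>>> jog_arm(
  steps=[
    {"travel": [-0.0005,0,0.03],"rotation": [0,1.5,0],"gripper": 0.005},
    {"travel": [-0.001,0,0.0575],"rotation": [0,1.5,0],"gripper": 0.005},
    {"travel": [-0.001,0.03,0.0575],"rotation": [0,1.5,0],"gripper": 0.005},
    {"travel": [-0.001,0.048,0.0575],"rotation": [0,1.5,0],"gripper": 0.005},
    {"travel": [-0.001,0.048,0.0575],"rotation": [0,1.5,0],"gripper": 0.005},
    {"travel": [-0.001,0.048,0.0575],"rotation": [0,1.5,0],"gripper": 0.005},
  ],
)

```text
time_s: 15.72
eef_pos: [0.5585, 0.0533, 0.1215]
eef_rot: [-89.1, 0.0, -91.7]
wrist_force: [0.1, -0.3, -0.5]
width: 0.174
```

Run:
```python
from h import *
for i in range(3):
    s=r.state();print(s["time_s"],s["eef_pos"].round(4),s["eef_rot"].round(2),s["width"],s["wrist_force"])
    im=r.read_camera("wrist")
np.save("w10.npy",im);c=r.get_calibration("wrist")
cv2.imwrite("pics/w10.png",np.clip(im[:,:,::-1].astype(float)*1.8,0,255).astype(np.uint8))
im=r.read_camera("side");c=r.get_calibration("side");u,v=proj([.554,.055,.1],c)[0].astype(int)
pins("side",["knob_center","spindle_tip"])
cv2.imwrite("pics/s10.png",cv2.resize(np.clip(im[v-40:v+40,u-50:u+50,::-1].astype(float)*1.8,0,255).astype(np.uint8),None,fx=7,fy=7,interpolation=cv2.INTER_CUBIC))
```

```text
15.725 [0.5585 0.0533 0.1215] [-8.914e+01  4.000e-02 -9.167e+01] 0.17371446261139564 [ 0.09105519 -0.34408559 -0.52547176]
15.775 [0.5587 0.0535 0.1217] [-8.911e+01  6.000e-02 -9.166e+01] 0.17273303813316968 [-0.48801582 -0.16138312 -0.28577211]
15.825 [0.5587 0.0536 0.1217] [-8.911e+01  6.000e-02 -9.165e+01] 0.1723648290810137 [-0.42625901  0.74667084 -0.96954023]
side knob_center [(0.5, [0.552, 0.055, 0.122])]
side spindle_tip [(0.3, [0.769, -0.256, 0.002])]
```

View pics/w10.png

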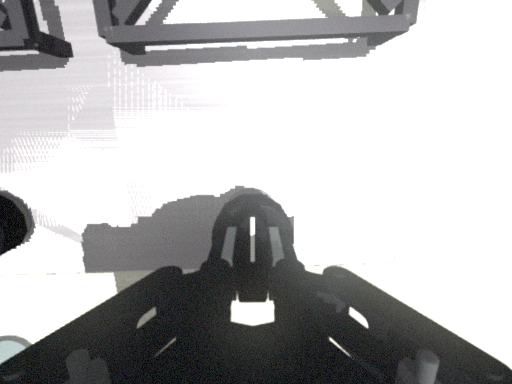

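View pics/s10.png

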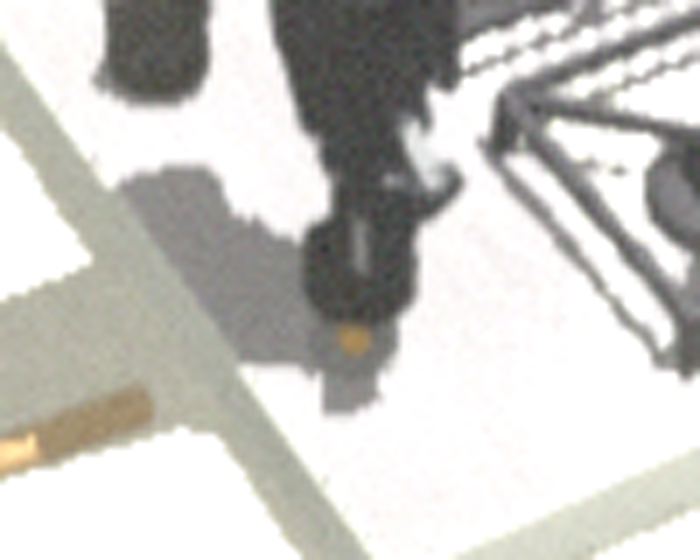

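Run:
```python
from h import *
c=r.get_calibration("wrist");s=r.state()
R,p=Ro.from_euler("xyz",s["eef_rot"],degrees=True).as_matrix(),s["eef_pos"]
C=-np.array(c["R"]).T@np.array(c["t"]);print("cam",C.round(4),"cam in tool",(R.T@(C-p)).round(4),Ro.from_matrix(np.array(c["R"])@R).as_euler("xyz",degrees=True).round(2))
im=np.load("w10.npy");g=im.mean(2)
print("col252",[(v,int(g[v,248:257].mean())) for v in range(182,202)])
z0=s["eef_pos"][2]-.0237
t=np.arange(0,2*np.pi,np.pi/180)
for v in (205,210,215): print(v,[int(x) for x in g[v,212:228]],[int(x) for x in g[v,278:294]])
for ax in (.5525,.554,.5555,.557):
    X=np.vstack([np.c_[ax+.0247*np.cos(t),.0545+.0247*np.sin(t),np.full(len(t),z0+z)] for z in (0,.02)])
    m=np.zeros(im.shape[:2],np.uint8);cv2.fillPoly(m,[cv2.convexHull((proj(X,c)).astype(np.float32)).round().astype(int)],1)
    print(ax,"top",np.nonzero(m[:,252])[0].min(),[(v,np.nonzero(m[v])[0].min(),np.nonzero(m[v])[0].max()) for v in (205,210,215)])
# washer edge row
cs=r.get_calibration("side")
ims=r.read_camera("side")
print("side tip pred",proj([[.554,.0548,.086],[.554,.0548,.061]],cs).round(1))
hs=ims[180:215,240:275].astype(int);b=hs[...,0]-hs[...,2];ys,xs=np.nonzero(b>40);print(xs.mean()+240,ys.mean()+180,len(xs))
```

```text
cam [0.6289 0.0524 0.265 ] cam in tool [-0.0007 -0.1427  0.0727] [ 1.0674e+02  5.0000e-02 -5.0000e-02]
col252 [(182, 176), (183, 172), (184, 171), (185, 169), (186, 166), (187, 136), (188, 94), (189, 75), (190, 73), (191, 72), (192, 72), (193, 67), (194, 62), (195, 56), (196, 56), (197, 55), (198, 55), (199, 55), (200, 54), (201, 54)]
205 [68, 75, 71, 72, 73, 74, 72, 71, 71, 73, 70, 65, 54, 50, 47, 49] [63, 68, 87, 141, 180, 185, 184, 189, 191, 190, 190, 190, 192, 191, 192, 191]
210 [69, 68, 71, 68, 70, 69, 71, 71, 66, 50, 42, 42, 47, 47, 45, 45] [59, 58, 60, 64, 63, 87, 147, 186, 192, 191, 192, 192, 193, 192, 193, 193]
215 [67, 66, 68, 67, 67, 63, 53, 41, 41, 40, 40, 39, 43, 40, 43, 39] [63, 61, 61, 62, 60, 63, 61, 63, 80, 145, 187, 192, 190, 178, 153, 152]
0.5525 top 197 [(205, np.int64(229), np.int64(277)), (210, np.int64(223), np.int64(282)), (215, np.int64(220), np.int64(286))]
0.554 top 195 [(205, np.int64(226), np.int64(280)), (210, np.int64(221), np.int64(284)), (215, np.int64(219), np.int64(287))]
0.5555 top 192 [(205, np.int64(224), np.int64(281)), (210, np.int64(220), np.int64(285)), (215, np.int64(218), np.int64(287))]
0.557 top 190 [(205, np.int64(222), np.int64(283)), (210, np.int64(219), np.int64(286)), (215, np.int64(217), np.int64(288))]
side tip pred [[255.3 193.4]
 [255.3 198.7]]
255.0 198.0 3
```

Aligned within about 1 mm: the side view has the brass directly under the knob. I'll descend with a small correction and watch the force.

>>> jog_arm(
  steps=[
    {"travel": [-0.0003,0.006,-0.001],"rotation": [0,0,0],"gripper": 0.005},
    {"travel": [-0.0003,0.01,-0.0011],"rotation": [0,0,0],"gripper": 0.005},
    {"travel": [-0.0003,0.014,-0.0012],"rotation": [0,0,0],"gripper": 0.005},
    {"travel": [-0.0003,0.017,-0.0012],"rotation": [0,0,0],"gripper": 0.005},
    {"travel": [-0.0003,0.017,-0.0012],"rotation": [0,0,0],"gripper": 0.005},
  ],
)

```text
time_s: 16.7
eef_pos: [0.5571, 0.0541, 0.1037]
eef_rot: [-89.2, 0.0, -91.6]
wrist_force: [-0.2, 0.4, -0.5]
width: 0.173
```

No force with the underside about 6 mm below the tip level, so it has entered the bore. Continuing.

>>> jog_arm(
  steps=[
    {"travel": [0,0.003,0],"rotation": [0,0,0],"gripper": 0.005},
    {"travel": [0,0.006,0],"rotation": [0,0,0],"gripper": 0.005},
    {"travel": [0,0.009,0],"rotation": [0,0,0],"gripper": 0.005},
    {"travel": [0,0.009,0],"rotation": [0,0,0],"gripper": 0.005},
  ],
)

```text
time_s: 17.2
eef_pos: [0.557, 0.0541, 0.0943]
eef_rot: [-89.2, 0.0, -91.6]
wrist_force: [-0.7, 0.6, -1.1]
width: 0.17
```

>>> jog_arm(
  steps=[
    {"travel": [0,0.002,0],"rotation": [0,0,0],"gripper": 0.005},
    {"travel": [0,0.004,0],"rotation": [0,0,0],"gripper": 0.005},
    {"travel": [0,0.006,0],"rotation": [0,0,0],"gripper": 0.005},
    {"travel": [0,0.007,0],"rotation": [0,0,0],"gripper": 0.005},
    {"travel": [0,0.007,0],"rotation": [0,0,0],"gripper": 0.005},
  ],
)

```text
time_s: 17.82
eef_pos: [0.5572, 0.0542, 0.0878]
eef_rot: [-89.2, 0.0, -91.6]
wrist_force: [-3.5, 0.6, 9.2]
width: 0.171
```

Run:
```python
from h import *
s=r.state();print(s["time_s"],s["eef_pos"].round(4),s["eef_rot"].round(2),s["width"],s["wrist_force"],s["moment"])
im=r.read_camera("wrist")
cv2.imwrite("pics/w12.png",np.clip(im[:,:,::-1].astype(float)*1.8,0,255).astype(np.uint8))
im=r.read_camera("side");u,v=255,190
pins("side",["knob_center","wad1_center"])
cv2.imwrite("pics/s12.png",cv2.resize(np.clip(im[v-40:v+40,u-50:u+50,::-1].astype(float)*1.8,0,255).astype(np.uint8),None,fx=7,fy=7,interpolation=cv2.INTER_CUBIC))
```

```text
17.825 [0.5572 0.0542 0.0878] [-8.921e+01  5.000e-02 -9.163e+01] 0.17073364008725153 [-3.4699029   0.61386574  9.23739104] [ 0.11919204  0.91174392 -0.00266518]
side knob_center [(0.6, [0.549, 0.055, 0.085]), (0.22, [0.573, -0.351, 0.022])]
side wad1_center [(0.7, [0.575, -0.35, 0.025])]
```

View pics/s12.png

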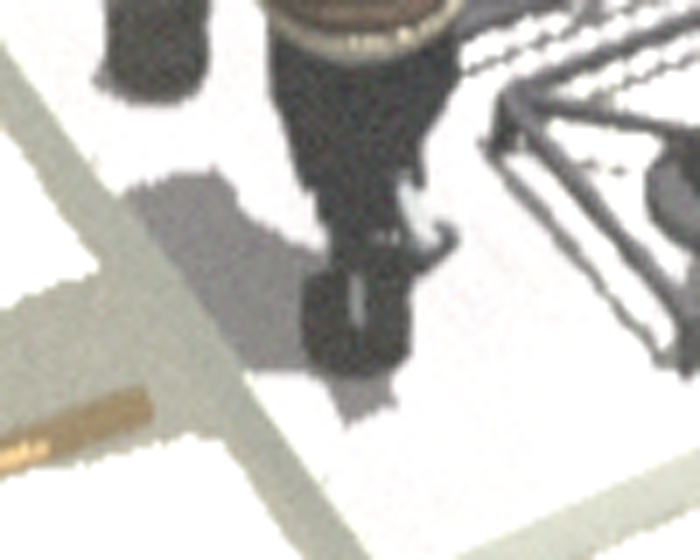

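View pics/w12.png

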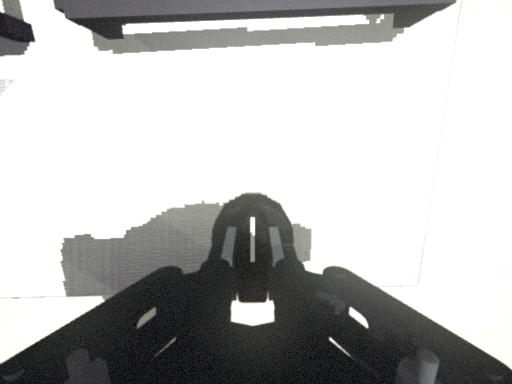

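The force is 9.2 N at almost full travel, and the knob sits low on the deck at side crop (355,320). Adding a little push so it stays at the stop.

>>> jog_arm(
  steps=[
    {"travel": [0,0.001,0],"rotation": [0,0,0],"gripper": 0.005},
    {"travel": [0,0.0015,0],"rotation": [0,0,0],"gripper": 0.005},
    {"travel": [0,0.0015,0],"rotation": [0,0,0],"gripper": 0.005},
    {"travel": [0,0.0015,0],"rotation": [0,0,0],"gripper": 0.005},
  ],
)

```text
time_s: 18.52
eef_pos: [0.5573, 0.0542, 0.0874]
eef_rot: [-89.2, 0.1, -91.6]
wrist_force: [-5.2, 0.3, 15.5]
width: 0.174
```

Run:
```python
from h import *
im=r.read_camera("side");pins("side",["wad1_center","mug","tumbler","sponge"])
s=r.state();print(s["time_s"],s["eef_pos"].round(4),s["wrist_force"].round(1),s["width"])
cv2.imwrite("pics/s13.png",im[:,:,::-1])
```

```text
side wad1_center [(0.52, [0.572, -0.353, 0.024])]
side mug [(0.78, [0.493, -0.472, 0.002])]
side tumbler [(0.96, [0.359, 0.351, 0.0]), (0.54, [0.492, -0.469, 0.003])]
side sponge [(0.91, [0.77, -0.256, 0.002])]
18.775 [0.5573 0.0541 0.0874] [-6.5  0.7 14.6] 0.1696570209735951
```

View pics/s13.png

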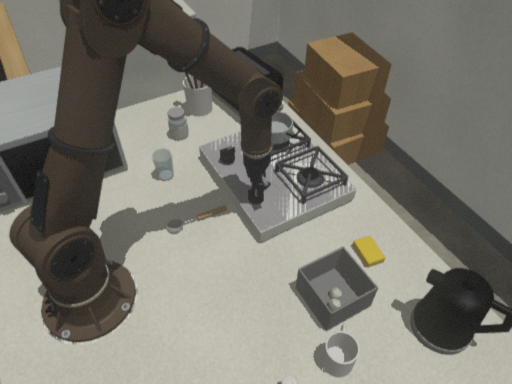

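Both wads are in the caddy at about (335,295), the knob is held down on the spindle at (256,195), and the other things are where they were. Handing in.

```bash
python3 -c "
from cell import r
print(r.job_done()); s=r.state();print(s['time_s'],s['wrist_force'],s['eef_pos'])"
```

```text
the job is handed in; nothing more can be done
None
the job is handed in; nothing more can be done
```

I put both paper wads in the caddy and let go of them there. Then I gripped the knob across its bar, turned it to match the spindle's flat, pushed it home and pressed the spindle in. I handed the job in at about 19 s with the knob still held down.

**Knob and spindle:** the last reading before hand-in was about 15 N of push, with a 60 N grip. The final extra push raised the force from 9 N to 15.5 N while the tool moved only 0.4 mm. From the tool height I put the knob's underside at about 64 mm above the counter. All three fit the spindle being at its stop, but nothing reads its travel directly.

**Wads and bystanders:** the last side picture shows both wads in the caddy. The mug, tumbler and sponge were within about 3 mm of where they started. The pan, jar, salt shaker and spoon I checked only by eye in the picture, where they looked unmoved.

**Weak or disagreeing checks:**
- **Spindle angle:** the two outline fits gave +0.6° and −3.2°, and neither matched the outline closely. I used about −1.5°.
- **Knob position:** the bar's rear edge and the skirt put the knob's axis up to 4 mm apart. I used the skirt, and the knob went on with almost no force.
- **Tilt and side load:** the tool was about 0.8° off vertical, and about 6 N of sideways force remained at the end.
- **State read after hand-in:** this returned nothing, so I have no reading from the final second.

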